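# Top up the short magazine of a carrier carousel

## Task

One of the six magazines in the reactor's carrier carousel is a graphite carrier short (its yellow follower shows). Turn the turret on, click by click, until that magazine has clicked in at the loading chute; then feed the carrier lying on the chute onto it and press it gently down against the spring until both brass catches have snapped over it and hold it. Graphite cracks, so never lean hard on it, and leave the other things on the bench where they are.

Things in the scene. Friction and masses are not known exactly. Their poses are not given: they have to be found in the camera images.
- turret (a joint): Angle of the carousel's turret (aluminium plate on a blue drum, 256 mm dia, flat top 110 mm above the bench, six 73 mm magazines at 86 mm radius, 60 degrees apart), rad. 0 or 6.283 = short magazine clicked in at the chute; grows counter-clockwise seen from above; a click every 1.047; stops at -1.6 and 7.9. It turns freely but stiffly, stays where left, and starts anywhere.
- handle (a point): One of six black upright handles that turn the turret either way, 18 mm dia, 45 mm tall, this point half-way up. They stand at 105 mm radius mid-way between magazines (in a click at 30, 90, 150.. degrees from the chute). Between clicks it takes 1 to 4 N at a handle, more if fast. From 10 to 5 degrees before a click it rises to about 10 N, then it drops in by itself; as much takes it out.
- hub (a point): On the turret's axis, at plate-top height (110 mm), fixed to the base: y axis points out along the chute, z up. The hub here is of 43 mm radius, its cap up to 128 mm above the bench. Between neighbouring handles nothing stands above the plate but the 10 mm high fences, all within 70 mm of the axis.
- load_point (a point): Loading position, fixed to the base: where the short magazine's mouth must be, 86 mm from the axis, at plate-top height (110 mm); y axis points out along the chute, z up.
- chute (a point): Middle of the loading chute's floor, 217 mm from the turret's axis, y axis pointing outward. White strip from 134 to 300 mm from the axis, floor 111 mm above the bench, between aluminium side rails 73 mm apart whose tops are 122 mm above the bench; the outer end is open.
- short_magazine (a point): Centre of the mouth of the magazine that is one carrier short, at plate-top height, z up; its yellow follower shows, the five others are full of dark carriers sunk below the plate. Bore 73 mm. Three fences, 10 mm high, on the side of the turret's axis stop a carrier slid in from the chute exactly over the bore.
- catch (a point): Nose of one of the short magazine's two brass spring catches, left and right of the bore seen along the chute. They reach 5 mm into the bore, tops sloping, flat undersides 10 mm below the plate top. A carrier pressed until its upper face is over 10 mm below the plate top lets them snap over it; the follower then lifts it against them, its centre about 16 mm below the plate top.
- follower (a joint): How far the yellow follower of the short magazine is pressed down, m: 0 = up, its top 1 mm below the plate top; about 0.021 with a carrier held under the catches; 0.0245 = hard stop. Spring 4.8 N at the top, 9 N at the bottom; with the catches some 10 to 16 N press a carrier home, and beyond the hard stop the force shoots up.
- carrier_mid (a point): Centre, half-way up, of the loose graphite carrier: dark disc, 70 mm dia, 12 mm thick, bevelled rims, 0.1 kg, flat on the chute at the start (centre 117 mm above the bench, 180 to 245 mm from the turret's axis), z up. It cracks under more than 45 N from the fingers.
- wash_bottle: white plastic wash bottle, 68 mm dia, 160 mm tall. Bystander; origin at the centre of its underside.
- seed_jar: amber jar with steel cap, 64 mm dia, 75 mm tall. Bystander; origin at the centre of its underside.
- tweezers: steel tweezers, 140 mm long, flat on the bench. Bystander; origin at the centre of its underside.
- driver: screwdriver with orange handle, 190 mm long. Bystander; origin at the centre of its underside.
- spanner: steel spanner, 180 mm long. Bystander; origin at the centre of its underside.
- wipes: cardboard box of wipes, 120 x 200 x 75 mm. Bystander; origin at the centre of its underside.
- spares_tray: open blue tray, 180 x 260 x 28 mm, with two spare carriers in it. Bystander; origin at the centre of its underside.
- carrier: The same graphite carrier; origin at the centre of its underside.
Not all that is in view belongs to the job. What is shaped like the carrier but red or turquoise is not meant.

How it is judged:
By the outcome, as a careful person would: the job done as asked, in the order asked, and still so for the second after the job is handed in, with the robot touching nothing.
It also fails if it takes over 64 s, if anything falls off the work surface, if the arm or the gripper's body presses on something with over 40 N, if the wrist force passes 120 N, or if a joint passes its speed limit or range.

## Robot

A 6-joint arm with a two-finger parallel gripper is mounted at the origin on the work surface. World frame = base frame: x ahead of the robot, y to its left, z up, the work surface at z = 0. Lengths are in mm, angles in rad, forces in N, time in s.
With the tool pointing down it reaches from about 275 to 1000 mm from the base axis. Payload 8.4 kg.
Tool frame: the origin (TCP) lies where the fingers leave the gripper's body, on its centre line; the fingertips stand 73 mm ahead of it and the grasp point (between the pads) lies 54 mm ahead of it (grip_point_offset is the distance from the TCP to the grasp point, in mm); z points along the fingers, y is the direction in which the jaws open and shut (so a half turn about z gives the same grasp; the last joint's range is limited). The gripper opens to 85 mm and grips with 20 to 120 N. Pads are 22 mm wide; open, the fingers measure 114 mm over their backs; the gripper's body (76 mm by 85 mm) begins 54 mm behind the grasp point. The pads swing forward as they close: fully open they stand 13 mm farther back than shut.
Start: joints at [-1.102, 0.353, 1.633, -0, 1.155, -0.002], TCP at [283.499, -557.007, 303.881] pointing down, gripper open.
Joint ranges: [-2.63, 2.63], [-0.92, 2.1], [0.06, 2.66], [-1.3, 4.44], [0, 2.69], [-3.02, 3.02]. Speed limits (rad/s): [2.22, 2.22, 2.79, 3.14, 3.14, 3.14].

## Interface

Orientations are given as [roll, pitch, yaw] about the fixed x, y, z axes, in that order (R = Rz(yaw) Ry(pitch) Rx(roll)).
In Python, from rig import sense, grab_frame, sign_off, grip_point_offset gives the robot as it stands. The module is installed in compiled form; this text tells all that it offers.
- The arm moves only by the tool drive_tool, never from a script. Its argument "targets" is one flat list of numbers, 7 for each row, row after row: the shift along the tool's x, y, z in m, then the turn, a rotation vector about the tool's x, y, z in rad, then the opening, from 0 (shut) to 1 (fully open). In form: [tx, ty, tz, wx, wy, wz, grip, tx, ty, tz, wx, wy, wz, grip, ...]. A call has 1 to 12 rows; each row is the pose to reach, as a shift and turn from the pose commanded when the call began, along the tool's axes at that moment; what a row does not reach only later rows make up. A row lasts 1/12 s, in which the tool goes at most 41.7 mm and 7.16 degrees, less where a joint would pass 70% of its speed; a pose out of reach is approached as far as the arm can. A call with a gripper value outside its range is refused whole. The fingers move at their own pace and stop on an object; "force" is the grip in N (left out, the last holds). Time passes only in rows, so rows that repeat a pose let the fingers close. It gives the time, the measured TCP pose, the force and the opening at its end, in the units of the state.
- sense(): the state, without advancing time (a new reading comes with each control period).
- grab_frame(name): name is "scene" or "top" or "wrist"; returns a dict with "color" (420x560x3 uint8, blue, green, red), "vertical_fov" (degrees; the focal length in pixels is half the picture's height over the tangent of half this angle, whatever the lens; pixels are square), "cx", "cy" (the principal point, pixels), "world_from_camera" (4x4, takes a point from camera to world coordinates). Camera axes: x right, y down, z forward; pixel columns grow to the right and rows downward; lengths in mm; the calibration is good to about 2 mm. The wrist camera is an equidistant fisheye: a pixel r from the principal point sees the ray r / f radians off the axis. A picture is of the moment at which its call begins. There is no depth.
- sign_off(): hands the job in, once; it reports no verdict.
The state is a dict: "clock": time; "qpos": joint angles; "qvel": joint speeds; "joint_efforts": joint torques, N m; "eef_pos": TCP position; "tcp_rot": TCP orientation; "contact_force": force on the tool from outside, world axes, zero at the start; "wrist_torque": the same for the moment, N m; "opening": opening from 0.0 (shut) to 1.0 (fully open).
Only numpy, scipy, OpenCV 4.12 (cv2) and the standard library are available. Lean on these libraries where they do the work, as an engineer would, in place of code of your own. Each camera call takes 0.05 s, during which the arm holds its last target. There are 200 camera calls.

## Working session

There is one attempt and no reset: what is moved stays moved. The work goes in short steps, Python scripts to look and compute and a tool call to move; the robot and the scene stay as the last step left them, time stands still between calls to the robot, and variables do not carry over. Pictures are saved under pics/ and viewed, about 8 in all and at most 12, crops included, and the job is handed in when it is done.

Besides the shell and the picture viewer there is one more tool, called as name(argument=value, ...) on one line, values as JSON. drive_tool: Moves the arm, as the interface text tells. Its arguments: {"type":"object","properties":{"targets":{"type":"array"},"force":{"type":"number"}},"required":["targets"]}

```bash
mkdir -p pics; cat > h.py <<'E'
import numpy as np, cv2
from rig import sense, grab_frame, sign_off, grip_point_offset
def snap(n,save=None):
    f=grab_frame(n)
    if save: cv2.imwrite('pics/'+save,f['color'])
    return f
def foc(f): return f['color'].shape[0]/2/np.tan(np.radians(f['vertical_fov']/2))
def ray(f,u,v,wrist=False):
    k=foc(f); d=np.array([(u-f['cx']),(v-f['cy'])],float)
    if wrist:
        r=np.hypot(*d); t=r/k; c=np.array([*(d/max(r,1e-9)*np.sin(t)),np.cos(t)])
    else: c=np.array([*(d/k),1.])
    T=np.array(f['world_from_camera']); return T[:3,3],T[:3,:3]@c
def onz(f,u,v,z,wrist=False):
    o,d=ray(f,u,v,wrist); return o+d*(z-o[2])/d[2]
def proj(f,p,wrist=False):
    T=np.array(f['world_from_camera']); c=T[:3,:3].T@(np.array(p)-T[:3,3]); k=foc(f)
    if wrist:
        r=np.hypot(c[0],c[1]); t=np.arctan2(r,c[2]); return f['cx']+k*t*c[0]/r, f['cy']+k*t*c[1]/r
    return f['cx']+k*c[0]/c[2], f['cy']+k*c[1]/c[2]
E
python3 - <<'E'
from h import *
import pickle
a=snap('top','top0.png');b=snap('scene','scene0.png')
pickle.dump((a,b),open('f0.pkl','wb'))
for f in(a,b): print(f['vertical_fov'],f['cx'],f['cy'],np.round(f['world_from_camera'],3).tolist())
print(sense(), grip_point_offset)
E
```

```text
50.721221428210136 282.7339285843141 200.09360032395625 [[0.012, -0.996, 0.083, 430.393], [-1.0, -0.013, -0.017, -0.119], [0.018, -0.083, -0.996, 1530.164], [0.0, 0.0, 0.0, 1.0]]
52.44763558055522 283.51476647125696 206.82475777050513 [[0.377, 0.674, -0.636, 1708.523], [0.926, -0.282, 0.249, -438.987], [-0.012, -0.683, -0.73, 1407.626], [0.0, 0.0, 0.0, 1.0]]
{'clock': 0.1, 'qpos': array([-1.10239031e+00,  3.53583999e-01,  1.63403983e+00, -1.90900375e-05,
        1.15521687e+00, -2.37904348e-03]), 'qvel': array([ 0.00050586,  0.00057339, -0.00047448,  0.00012333,  0.00029911,
        0.00055595]), 'joint_efforts': array([ 1.93117507e-04, -6.06352830e+01, -3.42816424e+01,  5.45546754e-05,
        3.96240895e-03, -4.71213639e-06]), 'eef_pos': array([ 283.34930755, -556.70858245,  303.24204311]), 'tcp_rot': array([-3.14034458e+00,  1.44863219e-05,  4.70792792e-01]), 'contact_force': array([0.59209338, 0.12656972, 0.09094373]), 'wrist_torque': array([-0.04553878,  0.03050484, -0.01219955]), 'opening': 1.0012241376391442} 53.900000000000006
```

View pics/top0.png

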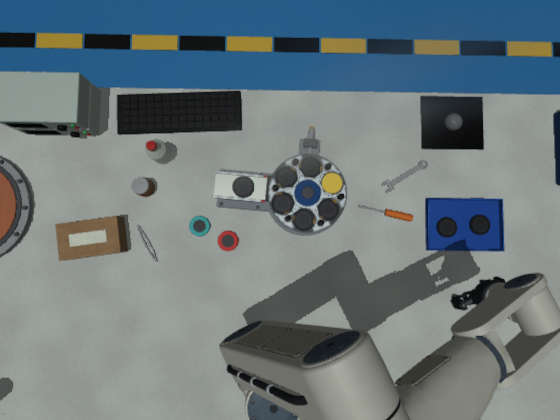

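View pics/scene0.png

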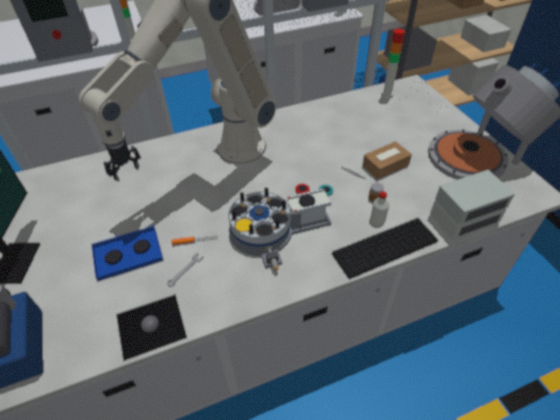

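The top view shows the turret at about (307,192) with its yellow follower at (332,183). The chute runs left (+y) with the dark carrier on it at (243,187). The other carrier-like discs are turquoise (200,226), red (228,240) and two spares in the blue tray (447,227 and 480,224). Only (243,187) is dark and on the chute, so I'll confirm it in one crop.

```bash
python3 - <<'E'
from h import *
import pickle
a,b=pickle.load(open('f0.pkl','rb'))
c=a['color']
cv2.imwrite('pics/crop0.png',cv2.resize(c[120:250,200:360],None,fx=5,fy=4.6,interpolation=cv2.INTER_CUBIC)[:600])
hsv=cv2.cvtColor(c,cv2.COLOR_BGR2HSV)
def blobs(m,x0,y0,x1,y1,z,name,amin=20):
    mm=np.zeros_like(m);mm[y0:y1,x0:x1]=m[y0:y1,x0:x1]
    n,l,s,ce=cv2.connectedComponentsWithStats(mm)
    for i in range(1,n):
        if s[i,4]>=amin:print(name,ce[i].round(1),s[i].tolist(),onz(a,*ce[i],z).round(1))
blobs(cv2.inRange(hsv,(20,120,120),(35,255,255)),260,140,360,240,109,'yellow')
blobs(cv2.inRange(hsv,(100,120,40),(125,255,255)),285,170,330,215,128,'hub')
blobs(cv2.inRange(hsv,(0,0,0),(180,255,75)),222,165,262,205,123,'carrier')
blobs(cv2.inRange(hsv,(0,0,215),(180,30,255)),205,160,275,215,111,'strip')
blobs(cv2.inRange(hsv,(0,0,0),(180,255,70)),264,150,352,236,100,'mags')
E
```

```text
yellow [331.5 182.6] [322, 173, 20, 21, 329] [ 608.2 -182.   109. ]
hub [307.1 192.6] [295, 180, 26, 26, 381] [ 572.7 -101.7  128. ]
carrier [243.2 186.5] [233, 177, 21, 20, 341] [589.9 102.3 123. ]
mags [311.3 169.9] [300, 161, 21, 16, 195] [ 650.1 -116.8  100. ]
mags [327.7 166.1] [325, 163, 6, 7, 28] [ 663.3 -170.4  100. ]
mags [286.2 178.5] [275, 169, 22, 19, 265] [620.5 -35.3 100. ]
mags [267.2 189.6] [265, 177, 5, 24, 34] [583.5  25.9 100. ]
mags [275.3 187.4] [273, 185, 6, 6, 29] [ 5.91e+02 -2.00e-01  1.00e+02]
mags [310.2 190. ] [305, 187, 9, 8, 30] [ 584.2 -113.9  100. ]
mags [282.  202.8] [271, 192, 23, 23, 373] [541.1 -22.6 100. ]
mags [340.4 196.2] [337, 194, 7, 6, 29] [ 565.3 -212.3  100. ]
mags [327.9 210.6] [318, 198, 22, 28, 400] [ 517.8 -171.5  100. ]
mags [303.3 219.5] [293, 208, 22, 23, 382] [487.9 -92.1 100. ]
mags [287.9 217.8] [285, 215, 7, 6, 28] [492.9 -42.3 100. ]
```

View pics/crop0.png

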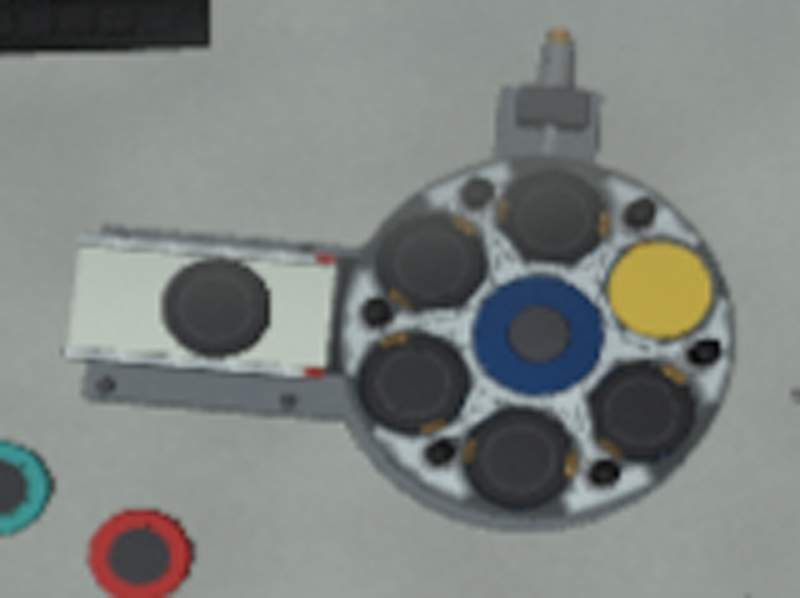

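The crop confirms it: the plain dark disc lies between the chute rails at (243,187), and the ringed red and turquoise discs lie on the bench. The turret is mid-way between clicks at about 3.64 rad, so I need about +151° counter-clockwise. I'll use the handle at about 24° in world axes, moving above it first.

drive_tool(targets=[0.02,-0.01,0,0,0,0,0.5,0.05,-0.024,0,0,0,0,0.5,0.085,-0.04,0,0,0,0,0.5,0.12,-0.057,0,0,0,0,0.5,0.155,-0.073,0,0,0,0,0.5,0.19,-0.09,0,0,0,0,0.5,0.225,-0.106,0,0,0,0,0.5,0.26,-0.123,0,0,0,0,0.5,0.295,-0.139,0,0,0,0,0.5,0.33,-0.156,0,0,0,0,0.5,0.365,-0.172,0,0,0,0,0.5,0.4,-0.189,0,0,0,0,0.5])

```text
clock: 1.1
eef_pos: [555.0, -205.4, 303.7]
tcp_rot: [-3.141, 0.0, 0.471]
contact_force: [0.6, -1.1, -0.1]
opening: 0.495
```

drive_tool(targets=[0.035,-0.016,0,0,0,0,0.5,0.07,-0.033,0,0,0,0,0.5,0.1,-0.047,0,0,0,0,0.5,0.13,-0.061,0,0,0,0,0.5,0.15,-0.071,0,0,0,0.03,0.5,0.165,-0.078,0,0,0,0.05,0.5,0.17,-0.08,0,0,0,0.05,0.5,0.17,-0.08,0,0,0,0.05,0.5,0.17,-0.08,0,0,0,0.05,0.5])

```text
clock: 1.85
eef_pos: [668.9, -59.2, 303.4]
tcp_rot: [-3.141, 0.001, 0.422]
contact_force: [-0.3, -0.4, -1.2]
opening: 0.494
```

```bash
python3 - <<'E'
from h import *
import pickle
f=snap('wrist','w1.png');a=snap('top')
pickle.dump((f,a),open('f1.pkl','wb'))
print(f['vertical_fov'],f['cx'],f['cy'],np.round(f['world_from_camera'],3).tolist())
s=sense();print(s['clock'],s['eef_pos'],s['tcp_rot'],s['qpos'],s['opening'],s['contact_force'])
print('hub',proj(f,(572.7,-101.7,128),True),'handle',proj(f,(669,-59,155),True),'carrier',proj(f,(590,102,123),True))
E
```

```text
65.70646984690485 279.495895119928 207.392477299188 [[0.409, -0.874, -0.263, 736.212], [-0.913, -0.392, -0.118, -27.671], [-0.0, 0.288, -0.958, 372.64], [0.0, 0.0, 0.0, 1.0]]
1.95 [668.76078889 -59.81094045 303.78287258] [3.14159096e+00 7.15537943e-04 4.20311710e-01] [-9.12906846e-02  4.25031531e-01  1.52576033e+00 -3.78710541e-04
  1.19142391e+00  1.05933429e+00] 0.4998638919310494 [-0.8813999  -0.04627736  0.53438954]
hub (np.float64(280.2694232163879), np.float64(318.13748073080774)) handle (np.float64(281.07729305215855), np.float64(219.07635590356801)) carrier (np.float64(85.49209489712325), np.float64(212.86517578530496))
```

View pics/w1.png

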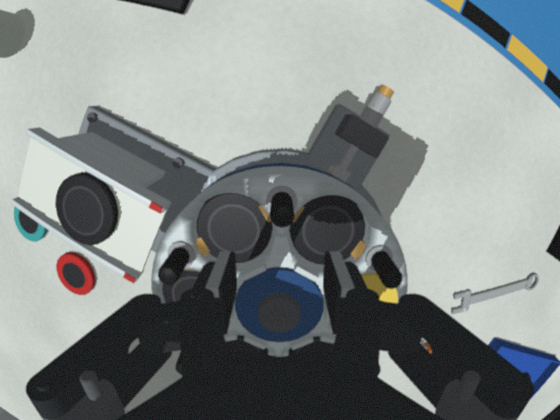

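The wrist view shows my handle at (282,210), close to the predicted (281,219), with the finger gap on it. The hub cap is at (277,312), the carrier at (87,208), and the rail-end red marks are at (156,208) and (131,277). Next I'll refine the hub, chute axis and carrier.

```bash
python3 - <<'E'
from h import *
import pickle
f,a=pickle.load(open('f1.pkl','rb'))
def comp(c,lo,hi,box):
    hsv=cv2.cvtColor(c,cv2.COLOR_BGR2HSV);m=cv2.inRange(hsv,lo,hi);mm=np.zeros_like(m)
    x0,y0,x1,y1=box;mm[y0:y1,x0:x1]=m[y0:y1,x0:x1]
    mm=cv2.morphologyEx(mm,cv2.MORPH_OPEN,np.ones((2,2),np.uint8))
    cs,_=cv2.findContours(mm,cv2.RETR_EXTERNAL,cv2.CHAIN_APPROX_NONE)
    return sorted(cs,key=cv2.contourArea)[::-1]
def cast(f,c,z,w): return np.array([onz(f,*p[0],z,w)[:2] for p in c],np.float32)
for nm,g,w,bx in(('wrist',f,True,dict(c=(45,165,130,250),s=(5,120,175,290),h=(235,260,330,360),r=(115,195,175,290))),('top',a,False,dict(c=(222,165,262,205),s=(205,160,275,215),h=(285,170,330,215),r=(255,165,275,210)))):
    c=g['color']
    k=comp(c,(0,0,0),(180,255,85),bx['c'])[0]; print(nm,'carrier',[np.round(x,1) for x in cv2.minEnclosingCircle(cast(g,cv2.convexHull(k),121.5,w))])
    ks=[k for k in comp(c,(0,0,190),(180,40,255),bx['s']) if cv2.contourArea(k)>15]
    if ks:
        P=cast(g,np.vstack(ks),111,w); print('strip',[np.round(x,1) for x in cv2.minAreaRect(P)], [cv2.contourArea(k) for k in ks])
    for k in comp(c,(0,150,80),(10,255,255),bx['r'])[:2]: print('red',cv2.boundingRect(k),cast(g,k,122,w).mean(0).round(1))
    for k in comp(c,(100,120,30),(125,255,255),bx['h'])[:1]: print('hubblue',[np.round(cv2.minEnclosingCircle(cast(g,cv2.convexHull(k),z,w)),1) if 0 else [np.round(x,1) for x in cv2.fitEllipse(cast(g,cv2.convexHull(k),z,w))] for z in(122,128)])
cc=f['color'];print([cc[y,x].tolist() for x,y in((277,312),(60,170),(282,205))])
E
```

```text
wrist carrier [array([590.9, 101.9]), np.float64(37.1)]
strip [array([558.2, 131.6]), array([210.9, 249.2]), np.float64(18.5)] [13321.0, 484.0, 159.5]
red (152, 204, 11, 9) [624.3  35.8]
red (126, 275, 10, 8) [544.9  41.9]
hubblue [[array([579.1, -98.3]), array([80.3, 81.8]), np.float64(128.3)], [array([582.8, -96.6]), array([78.4, 79.8]), np.float64(128.3)]]
top carrier [array([586.8,  99.9]), np.float64(34.1)]
hubblue [[array([ 603.4, -107.6]), array([13.8, 47.2]), np.float64(175.7)], [array([ 602.7, -107.1]), array([13.7, 47. ]), np.float64(175.7)]]
[[55, 53, 50], [220, 227, 220], [33, 32, 30]]
```

Hub ≈ (573, −101.5), chute direction ≈ 85.3°, carrier ≈ (590.5, 102), 204 mm out. Next: descend on the handle and close at 20 N.

drive_tool(targets=[0,0,0.015,0,0,0,0.5,0,0,0.035,0,0,0,0.5,0,0,0.06,0,0,0,0.5,0,0,0.085,0,0,0,0.5,0,0,0.103,0,0,0,0.5,0,0,0.112,0,0,0,0.5,0,0,0.113,0,0,0,0.5,0,0,0.113,0,0,0,0.3,0,0,0.113,0,0,0,0.2,0,0,0.113,0,0,0,0.15,0,0,0.113,0,0,0,0.1,0,0,0.113,0,0,0,0.1], force=20)

```text
clock: 2.95
eef_pos: [670.1, -59.0, 192.4]
tcp_rot: [3.14, -0.002, 0.421]
contact_force: [-1.4, -1.3, 7.3]
opening: 0.202
```

```bash
python3 - <<'E'
from h import *
f=snap('wrist','w2.png')
s=sense();print(s['clock'],s['eef_pos'],s['tcp_rot'],s['opening'],s['contact_force'])
# arc table: tool frame x radial out, rotation about hub by d deg ccw, R=105
for d in range(0,31,3):
    t=np.radians(d); print(d,(105*(np.cos(t)-1)).round(1),(-105*np.sin(t)).round(1),-t.round(4))
E
```

```text
3.0 [670.08872887 -58.94906598 192.3794589 ] [ 3.14032029e+00 -1.63422198e-03  4.20957407e-01] 0.2016256413425431 [-2.10489505 -1.31525376  6.06600606]
0 0.0 -0.0 -0.0
3 -0.1 -5.5 -0.0524
6 -0.6 -11.0 -0.1047
9 -1.3 -16.4 -0.1571
12 -2.3 -21.8 -0.2094
15 -3.6 -27.2 -0.2618
18 -5.1 -32.4 -0.3142
21 -7.0 -37.6 -0.3665
24 -9.1 -42.7 -0.4189
27 -11.4 -47.7 -0.4712
30 -14.1 -52.5 -0.5236
```

View pics/w2.png

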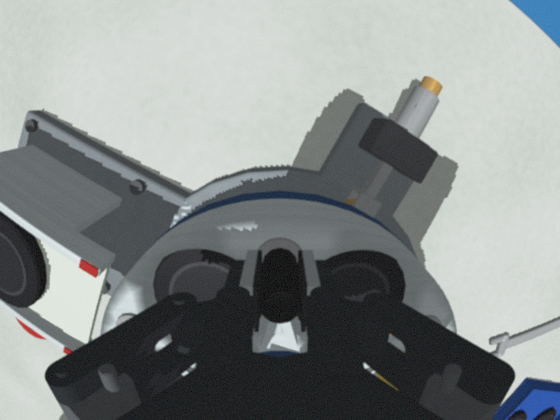

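The handle is held between the pads (282,285) with opening 0.20, which matches its 18 mm. Now I'll turn it counter-clockwise along the arc, 30° per call.

drive_tool(targets=[0,-0.003,0,0,0,-0.025,0.1,-0.0003,-0.008,0,0,0,-0.075,0.1,-0.001,-0.0137,0,0,0,-0.131,0.1,-0.0018,-0.0192,0,0,0,-0.183,0.1,-0.003,-0.0249,0,0,0,-0.24,0.1,-0.0043,-0.0298,0,0,0,-0.288,0.1,-0.0058,-0.0345,0,0,0,-0.335,0.1,-0.0074,-0.0388,0,0,0,-0.379,0.1,-0.0091,-0.0427,0,0,0,-0.419,0.1,-0.0107,-0.0462,0,0,0,-0.455,0.1,-0.0125,-0.0496,0,0,0,-0.492,0.1,-0.0141,-0.0525,0,0,0,-0.5236,0.1])

```text
clock: 4.0
eef_pos: [635.8, -16.3, 192.4]
tcp_rot: [3.14, -0.002, 0.946]
contact_force: [-3.2, 2.5, 8.4]
opening: 0.202
```

```bash
cat > st.py <<'E'
from h import *
s=sense();p=s['eef_pos'];d=p[:2]-np.array([573,-101.5])
print(s['clock'],p.round(1),np.degrees(s['tcp_rot'][2]).round(1),'R',np.hypot(*d).round(1),'ang',np.degrees(np.arctan2(d[1],d[0])).round(1),s['opening'],s['contact_force'].round(1),s['qpos'].round(2))
E
python3 st.py
```

```text
4.0 [635.8 -16.3 192.4] 54.2 R 105.9 ang 53.6 0.20214930954951554 [-3.2  2.5  8.4] [-0.03  0.49  1.7   0.    0.95  0.6 ]
```

drive_tool(targets=[0,-0.003,0,0,0,-0.025,0.1,-0.0003,-0.008,0,0,0,-0.075,0.1,-0.001,-0.0137,0,0,0,-0.131,0.1,-0.0018,-0.0192,0,0,0,-0.183,0.1,-0.003,-0.0249,0,0,0,-0.24,0.1,-0.0043,-0.0298,0,0,0,-0.288,0.1,-0.0058,-0.0345,0,0,0,-0.335,0.1,-0.0074,-0.0388,0,0,0,-0.379,0.1,-0.0091,-0.0427,0,0,0,-0.419,0.1,-0.0107,-0.0462,0,0,0,-0.455,0.1,-0.0125,-0.0496,0,0,0,-0.492,0.1,-0.0141,-0.0525,0,0,0,-0.5236,0.1])

```text
clock: 5.0
eef_pos: [585.6, 3.5, 192.4]
tcp_rot: [3.138, -0.001, 1.47]
contact_force: [2.5, 3.1, 4.0]
opening: 0.204
```

drive_tool(targets=[0,-0.003,0,0,0,-0.025,0.1,-0.0003,-0.008,0,0,0,-0.075,0.1,-0.001,-0.0137,0,0,0,-0.131,0.1,-0.0018,-0.0192,0,0,0,-0.183,0.1,-0.003,-0.0249,0,0,0,-0.24,0.1,-0.0043,-0.0298,0,0,0,-0.288,0.1,-0.0058,-0.0345,0,0,0,-0.335,0.1,-0.0074,-0.0388,0,0,0,-0.379,0.1,-0.0091,-0.0427,0,0,0,-0.419,0.1,-0.0107,-0.0462,0,0,0,-0.455,0.1,-0.0125,-0.0496,0,0,0,-0.492,0.1,-0.0141,-0.0525,0,0,0,-0.5236,0.1])

```text
clock: 6.0
eef_pos: [531.0, -4.6, 192.3]
tcp_rot: [3.14, -0.001, 1.993]
contact_force: [-6.2, 6.5, 14.5]
opening: 0.205
```

```bash
python3 st.py
```

```text
6.0 [531.   -4.6 192.3] 114.2 R 105.6 ang 113.4 0.2048483902230754 [-6.2  6.5 14.5] [-0.01  0.35  1.93  0.    0.86 -0.44]
```

drive_tool(targets=[0,-0.003,0,0,0,-0.025,0.1,-0.0003,-0.008,0,0,0,-0.075,0.1,-0.001,-0.0137,0,0,0,-0.131,0.1,-0.0018,-0.0192,0,0,0,-0.183,0.1,-0.003,-0.0249,0,0,0,-0.24,0.1,-0.0043,-0.0298,0,0,0,-0.288,0.1,-0.0058,-0.0345,0,0,0,-0.335,0.1,-0.0074,-0.0388,0,0,0,-0.379,0.1,-0.0091,-0.0427,0,0,0,-0.419,0.1,-0.0107,-0.0462,0,0,0,-0.455,0.1,-0.0125,-0.0496,0,0,0,-0.492,0.1,-0.0141,-0.0525,0,0,0,-0.5236,0.1])

```text
clock: 7.0
eef_pos: [488.1, -39.1, 192.2]
tcp_rot: [3.14, -0.001, 2.517]
contact_force: [-6.4, 9.6, 16.2]
opening: 0.204
```

drive_tool(targets=[0,-0.003,0,0,0,-0.025,0.1,-0.0003,-0.008,0,0,0,-0.075,0.1,-0.001,-0.0137,0,0,0,-0.131,0.1,-0.0018,-0.0192,0,0,0,-0.183,0.1,-0.003,-0.0249,0,0,0,-0.24,0.1,-0.0043,-0.0298,0,0,0,-0.288,0.1,-0.0058,-0.0345,0,0,0,-0.335,0.1,-0.0074,-0.0388,0,0,0,-0.379,0.1,-0.0091,-0.0427,0,0,0,-0.419,0.1,-0.0107,-0.0462,0,0,0,-0.455,0.1,-0.0125,-0.0496,0,0,0,-0.492,0.1,-0.0141,-0.0525,0,0,0,-0.5236,0.1])

```text
clock: 8.0
eef_pos: [468.3, -91.0, 192.1]
tcp_rot: [-3.141, -0.001, 3.041]
contact_force: [-10.2, -3.3, 18.8]
opening: 0.205
```

```bash
python3 st.py
```

```text
8.0 [468.3 -91.  192.1] 174.3 R 105.2 ang 174.3 0.2054357259529775 [-10.2  -3.3  18.8] [-0.19  0.27  2.04 -0.    0.83 -1.67]
```

It's now within about 1° of the click. I'll release it so it drops in, then lift clear and look.

drive_tool(targets=[0,0,0,0,0,0,0.5,0,0,0,0,0,0,0.5,0,0,0,0,0,0,0.5,0,0,0,0,0,0,0.5,0,0,-0.01,0,0,0,0.5,0,0,-0.03,0,0,0,0.5,0,0,-0.06,0,0,0,0.5,0,0,-0.09,0,0,0,0.5,0,0,-0.12,0,0,0,0.5,0,0,-0.14,0,0,0,0.3,0,0,-0.15,0,0,0,0,0,0,-0.15,0,0,0,0])

```text
clock: 9.0
eef_pos: [470.1, -91.0, 343.4]
tcp_rot: [-3.141, 0.004, 3.039]
contact_force: [-0.1, -0.4, -0.3]
opening: 0.078
```

```bash
python3 st.py; python3 - <<'E'
from h import *
import pickle
f=snap('wrist','w3.png');a=snap('top','top3.png');b=snap('scene','scene3.png')
pickle.dump((f,a,b),open('f3.pkl','wb'))
for g,w in((f,True),(a,False),(b,False)):
    hsv=cv2.cvtColor(g['color'],cv2.COLOR_BGR2HSV)
    m=cv2.inRange(hsv,(20,120,100),(35,255,255));n,l,s,ce=cv2.connectedComponentsWithStats(m)
    for i in range(1,n):
        if s[i,4]>40:
            p=onz(g,*ce[i],109,w);d=p[:2]-[573,-101.5];print(s[i],ce[i].round(1),p.round(1),np.hypot(*d).round(1),np.degrees(np.arctan2(d[1],d[0])).round(2))
    print('lp',proj(g,(580,-15.8,110),w),'car',proj(g,(590.5,102,123),w))
cv2.imwrite('pics/crop3.png',cv2.resize(a['color'][120:250,200:360],None,fx=5,fy=4.6,interpolation=cv2.INTER_CUBIC)[:600])
E
```

```text
9.0 [470.1 -91.  343.4] 174.1 R 103.5 ang 174.2 0.07762942484901642 [-0.1 -0.4 -0.3] [-0.19  0.08  1.89  0.    1.17 -1.66]
[ 329  251   59   52 2115] [357.7 276.5] [576.1 -15.4 109. ] 86.1 87.96
lp (np.float64(357.5563437005367), np.float64(280.11509826931876)) car (np.float64(457.3083957384231), np.float64(278.4582011140611))
[ 36  33  47  15 625] [59.3 40.4] [1066.4  716.2  109. ] 955.0 58.9
[132  35  46  15 625] [154.4  42. ] [1067.1  405.   109. ] 707.5 45.71
[227  37  45  14 621] [248.7  43.6] [1067.9   94.   109. ] 532.1 21.56
[321  39  45  14 615] [343.1  45.4] [1067.9 -219.3  109. ] 508.7 -13.39
[416  40  43  14 469] [437.6  47.2] [1068.2 -535.7  109. ] 658.6 -41.25
[508  42  44  14 592] [529.1  48.5] [1069.5 -843.8  109. ] 893.1 -56.22
[271 180  20  21 337] [280.5 190.2] [581.  -17.1 109. ] 84.8 84.56
lp (np.float64(280.08392942647924), np.float64(190.51681951989693)) car (np.float64(243.25988824472802), np.float64(186.3161602145481))
[272 203  16  12 126] [278.8 207.8] [574.9 -15.6 109. ] 85.9 88.77
[541 369  19  23 283] [552.  380.4] [1549.1  478.6  109. ] 1135.5 30.72
[458 400  50  20 535] [486.6 412.3] [1547.5  237.1  109. ] 1031.7 19.16
lp (np.float64(279.2564725951162), np.float64(208.44611302884124)) car (np.float64(306.2716583362933), np.float64(200.0511131346022))
```

View pics/w3.png

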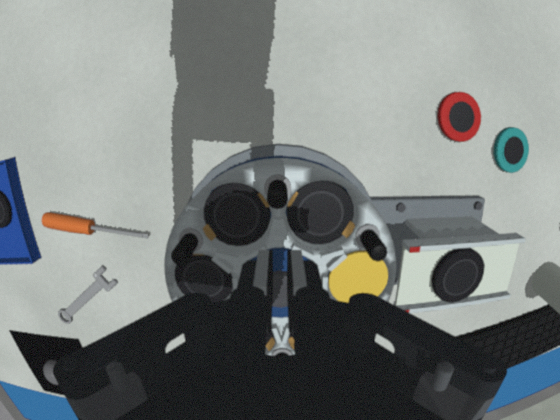

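The follower is now at the load point: yellow centroid (280.5,190.2) in top, against the predicted (280.1,190.5). So the turret has clicked in. Next I'll put slightly open fingers behind the carrier, across the chute.

drive_tool(targets=[-0.005,0.015,0,0,0,0.09,0.25,-0.014,0.04,0,0,0,0.2,0.25,-0.024,0.068,0,0,0,0.32,0.25,-0.034,0.096,0,0,0,0.44,0.25,-0.044,0.124,0,0,0,0.56,0.25,-0.054,0.152,0,0,0,0.68,0.25,-0.064,0.18,0,0,0,0.8,0.25,-0.074,0.207,0,0,0,0.92,0.25,-0.083,0.233,0,0,0,1.04,0.25,-0.09,0.255,0,0,0,1.16,0.25,-0.095,0.268,0,0,0,1.28,0.25,-0.098,0.275,0,0,0,1.4,0.25])

```text
clock: 10.15
eef_pos: [594.8, 174.3, 338.3]
tcp_rot: [-3.138, 0.0, 1.634]
contact_force: [-0.3, -0.2, 0.2]
opening: 0.244
```

```bash
python3 st.py
```

```text
10.15 [594.8 174.3 338.3] 93.6 R 276.7 ang 85.5 0.2443153100854265 [-0.3 -0.2  0.2] [0.28 0.32 1.61 0.   1.22 0.22]
```

drive_tool(targets=[0,0,0.01,0,0,0.05,0.25,0,0,0.03,0,0,0.1,0.25,0,0,0.055,0,0,0.145,0.25,0,0,0.08,0,0,0.145,0.25,0,0,0.095,0,0,0.145,0.25,0,0,0.1,0,0,0.145,0.25,0,0,0.1,0,0,0.145,0.25])

```text
clock: 10.73
eef_pos: [593.5, 172.2, 237.9]
tcp_rot: [-3.137, 0.002, 1.494]
contact_force: [-0.5, 0.9, -0.3]
opening: 0.253
```

```bash
python3 st.py; python3 -c "
from h import *
f=snap('wrist','w4.png')"
```

```text
10.7333 [593.5 172.2 237.9] 85.6 R 274.4 ang 85.7 0.2530111984509919 [-0.5  0.9 -0.3] [ 0.28  0.41  1.71 -0.    1.03  0.36]
```

View pics/w4.png

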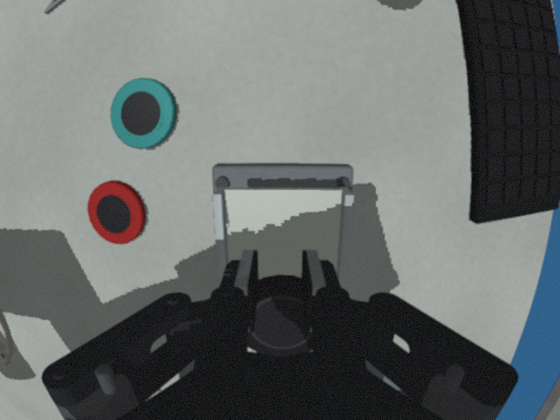

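The fingers (235–332 px) sit about 2 mm left of the rails' middle (285 px), which agrees with the measured pose. I'll shift +2 mm, lower in behind the carrier, and start the push.

drive_tool(targets=[0,0.001,0.006,0,0,0.005,0.25,0,0.002,0.018,0,0,0.005,0.25,0,0.002,0.03,0,0,0.005,0.25,0,0.002,0.042,0,0,0.005,0.25,0,0.002,0.048,0,0,0.005,0.25,0,0.002,0.05,0,0,0.005,0.25,-0.003,0.002,0.05,0,0,0.005,0.25,-0.01,0.002,0.05,0,0,0.005,0.25,-0.018,0.002,0.05,0,0,0.005,0.25,-0.026,0.002,0.05,0,0,0.005,0.25,-0.034,0.002,0.05,0,0,0.005,0.25,-0.04,0.002,0.05,0,0,0.005,0.25])

```text
clock: 11.78
eef_pos: [593.7, 131.5, 191.3]
tcp_rot: [3.141, -0.0, 1.488]
contact_force: [-1.6, 3.0, 2.1]
opening: 0.253
```

```bash
python3 st.py
```

```text
11.7833 [593.7 131.5 191.3] 85.3 R 233.9 ang 84.9 0.25292651444029535 [-1.6  3.   2.1] [0.22 0.45 1.76 0.   0.93 0.3 ]
```

Contact is light at 3 N, but the tips are a bit high. I'll back off, lower 5 mm, then push on.

drive_tool(targets=[0.006,0,0,0,0,0,0.25,0.006,0,0.003,0,0,0,0.25,0.006,-0.0015,0.005,0,0,0,0.25,0.003,-0.0015,0.005,0,0,0,0.25,-0.003,-0.0015,0.005,0,0,0,0.25,-0.01,-0.0015,0.005,0,0,0,0.25,-0.017,-0.0015,0.005,0,0,0,0.25,-0.024,-0.001,0.005,0,0,0,0.25,-0.031,-0.001,0.005,0,0,0,0.25,-0.038,-0.001,0.005,0,0,0,0.25,-0.045,-0.001,0.005,0,0,0,0.25,-0.05,-0.001,0.005,0,0,0,0.25])

```text
clock: 12.78
eef_pos: [588.6, 81.7, 186.0]
tcp_rot: [3.142, 0.0, 1.488]
contact_force: [0.2, 0.4, 0.1]
opening: 0.249
```

```bash
python3 st.py;  python3 - <<'E'
from h import *
f=snap('wrist');a=snap('top');b=snap('scene')
A=cv2.resize(f['color'][150:420,150:420],(400,400));B=cv2.resize(a['color'][150:230,210:350],(400,228),interpolation=cv2.INTER_CUBIC)
C=cv2.resize(b['color'][160:260,210:350],(400,286),interpolation=cv2.INTER_CUBIC)
im=np.zeros((514,800,3),np.uint8);im[:400,:400]=A;im[:228,400:]=B;im[228:514,400:]=C
cv2.imwrite('pics/m5.png',im)
E
```

```text
12.7833 [588.6  81.7 186. ] 85.3 R 183.9 ang 85.1 0.2492218357497223 [0.2 0.4 0.1] [ 0.14  0.44  1.8  -0.    0.9   0.22]
```

View pics/m5.png

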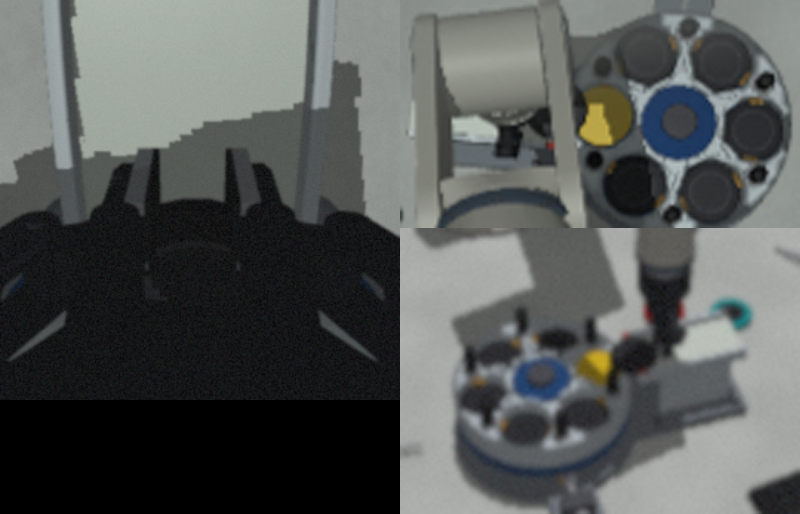

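The carrier is ahead of the fingers and reaching the plate edge in the scene view (635,353). I'll push on, slower near the fences.

drive_tool(targets=[-0.003,0,0,0,0,0,0.25,-0.008,0,0,0,0,0,0.25,-0.013,0,0,0,0,0,0.25,-0.018,0,0,0,0,0,0.25,-0.023,0,0,0,0,0,0.25,-0.028,0,0,0,0,0,0.25,-0.033,0,0,0,0,0,0.25,-0.037,0,0,0,0,0,0.25,-0.041,0,0,0,0,0,0.25,-0.044,0,0,0,0,0,0.25,-0.046,0,0,0,0,0,0.25,-0.048,0,0,0,0,0,0.25])

```text
clock: 13.93
eef_pos: [584.8, 34.7, 185.9]
tcp_rot: [3.142, -0.0, 1.489]
contact_force: [0.1, 0.9, -1.0]
opening: 0.249
```

```bash
python3 st.py
```

```text
13.9333 [584.8  34.7 185.9] 85.3 R 136.7 ang 85.1 0.24909194628453146 [ 0.1  0.9 -1. ] [0.06 0.43 1.82 0.   0.9  0.14]
```

drive_tool(targets=[-0.001,0,0,0,0,0,0.25,-0.002,0,0,0,0,0,0.25,-0.003,0,0,0,0,0,0.25,-0.004,0,0,0,0,0,0.25,-0.005,0,0,0,0,0,0.25,-0.006,0,0,0,0,0,0.25,-0.006,0,0,0,0,0,0.25])

```text
clock: 14.52
eef_pos: [584.3, 28.8, 185.9]
tcp_rot: [3.142, 0.0, 1.489]
contact_force: [0.4, -0.1, 0.0]
opening: 0.249
```

drive_tool(targets=[-0.0007,0,0,0,0,0,0.25,-0.0014,0,0,0,0,0,0.25,-0.002,0,0,0,0,0,0.25,-0.002,0,0,0,0,0,0.25])

```text
clock: 14.85
eef_pos: [584.0, 27.1, 185.9]
tcp_rot: [-3.141, -0.0, 1.489]
contact_force: [-1.0, 1.5, -0.5]
opening: 0.249
```

```bash
python3 st.py;  python3 - <<'E'
from h import *
f=snap('wrist');a=snap('top');b=snap('scene')
B=cv2.resize(a['color'][150:230,210:350],(400,228),interpolation=cv2.INTER_CUBIC)
C=cv2.resize(b['color'][170:250,220:340],(780,520),interpolation=cv2.INTER_CUBIC)
cv2.imwrite('pics/m6b.png',B);cv2.imwrite('pics/m6c.png',C)
for g in(a,b):
    m=cv2.inRange(cv2.cvtColor(g['color'],cv2.COLOR_BGR2HSV),(20,120,60),(35,255,255));u,v=proj(g,(580,-15.8,110));u=int(u);v=int(v);print(cv2.countNonZero(m[v-15:v+15,u-15:u+15]))
E
```

```text
14.85 [584.   27.1 185.9] 85.3 R 129.0 ang 85.1 0.2490764748322364 [-1.   1.5 -0.5] [0.04 0.43 1.82 0.   0.89 0.13]
0
0
```

drive_tool(targets=[-0.0007,0,0,0,0,0,0.25,-0.0014,0,0,0,0,0,0.25,-0.002,0,0,0,0,0,0.25,-0.002,0,0,0,0,0,0.25])

```text
clock: 15.33
eef_pos: [583.6, 26.1, 185.8]
tcp_rot: [-3.141, -0.002, 1.488]
contact_force: [-1.5, 10.2, 0.2]
opening: 0.248
```

drive_tool(targets=[-0.0007,0,0,0,0,0,0.25,-0.0014,0,0,0,0,0,0.25,-0.002,0,0,0,0,0,0.25,-0.002,0,0,0,0,0,0.25])

```text
clock: 15.67
eef_pos: [583.3, 25.4, 185.8]
tcp_rot: [-3.14, -0.004, 1.488]
contact_force: [-1.4, 18.4, 1.2]
opening: 0.253
```

```bash
python3 st.py
```

```text
15.6667 [583.3  25.4 185.8] 85.2 R 127.3 ang 85.3 0.25290025976288255 [-1.4 18.4  1.2] [0.04 0.43 1.82 0.01 0.9  0.12]
```

The carrier is stopped firmly on the fences (18 N), with the yellow fully hidden. I'll back off, lift, close the fingers and move over its centre.

drive_tool(targets=[0.004,0,0,0,0,0,0.25,0.01,0,0,0,0,0,0.25,0.01,0,-0.01,0,0,0,0.25,0.01,0,-0.025,0,0,0,0.1,0.004,0,-0.03,0,0,0,0,-0.008,0,-0.03,0,0,0,0,-0.022,0,-0.03,0,0,0,0,-0.034,0,-0.03,0,0,0,0,-0.039,0,-0.03,0,0,0,0,-0.039,0,-0.03,0,0,0,0,-0.039,0,-0.03,0,0,0,0])

```text
clock: 16.58
eef_pos: [580.3, -16.7, 215.5]
tcp_rot: [-3.141, -0.0, 1.487]
contact_force: [0.7, 0.1, 0.6]
opening: -0.001
```

```bash
python3 st.py;  python3 - <<'E'
from h import *
b=snap('scene');f=snap('wrist')
C=cv2.resize(b['color'][170:250,220:340],(500,333),interpolation=cv2.INTER_CUBIC)
im=np.zeros((420,800,3),np.uint8);im[:333,:500]=C;im[:400,500:]=cv2.resize(f['color'][120:420,150:375],(300,400))
cv2.imwrite('pics/m7.png',im)
E
```

```text
16.5833 [580.3 -16.7 215.5] 85.2 R 85.2 ang 85.1 -0.0010374311450694097 [0.7 0.1 0.6] [-0.03  0.38  1.81  0.    0.95  0.05]
```

View pics/m7.png

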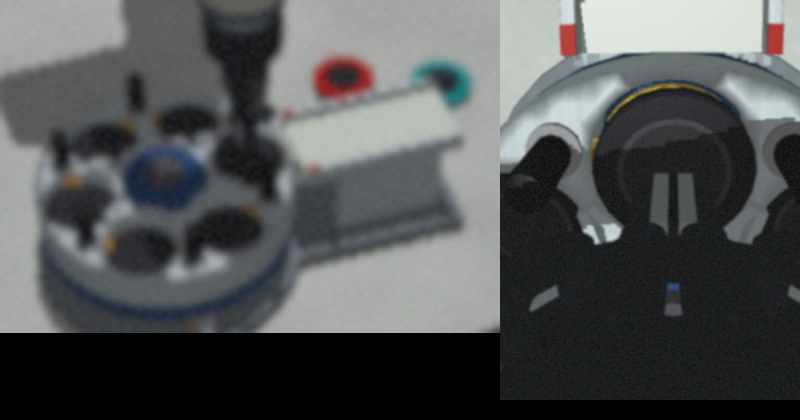

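The carrier sits over the bore; only a thin yellow crescent, the 1.5 mm clearance, shows at its outer edge. The closed tips are over its middle, so I'll lower gently.

drive_tool(targets=[0,0,0.006,0,0,0,0,0,0,0.014,0,0,0,0,0,0,0.019,0,0,0,0,0,0,0.021,0,0,0,0,0,0,0.023,0,0,0,0,0,0,0.025,0,0,0,0,0,0,0.026,0,0,0,0,0,0,0.026,0,0,0,0])

```text
clock: 17.35
eef_pos: [580.3, -15.7, 189.9]
tcp_rot: [-3.141, -0.0, 1.489]
contact_force: [-3.8, 0.2, 4.9]
opening: 0.002
```

drive_tool(targets=[0,0,0.001,0,0,0,0,0,0,0.002,0,0,0,0,0,0,0.003,0,0,0,0,0,0,0.004,0,0,0,0,0,0,0.005,0,0,0,0,0,0,0.006,0,0,0,0,0,0,0.007,0,0,0,0,0,0,0.007,0,0,0,0])

```text
clock: 18.02
eef_pos: [580.5, -15.8, 183.7]
tcp_rot: [3.141, -0.0, 1.489]
contact_force: [-4.3, 0.7, 10.1]
opening: 0.002
```

```bash
python3 st.py
```

```text
18.0167 [580.5 -15.8 183.7] 85.3 R 86.1 ang 85.0 0.0018867475475638422 [-4.3  0.7 10.1] [-0.03  0.43  1.83  0.    0.89  0.05]
```

drive_tool(targets=[0,0,0.001,0,0,0,0,0,0,0.002,0,0,0,0,0,0,0.003,0,0,0,0,0,0,0.004,0,0,0,0,0,0,0.005,0,0,0,0,0,0,0.006,0,0,0,0,0,0,0.006,0,0,0,0])

```text
clock: 18.6
eef_pos: [580.6, -15.8, 177.3]
tcp_rot: [3.141, -0.0, 1.489]
contact_force: [-3.0, 1.2, 6.3]
opening: -0.001
```

drive_tool(targets=[0,0,0.001,0,0,0,0,0,0,0.002,0,0,0,0,0,0,0.003,0,0,0,0,0,0,0.003,0,0,0,0])

```text
clock: 18.93
eef_pos: [580.8, -15.9, 174.1]
tcp_rot: [3.141, 0.0, 1.489]
contact_force: [-0.3, -1.1, -0.6]
opening: -0.001
```

```bash
python3 st.py
```

```text
18.9333 [580.8 -15.9 174.1] 85.3 R 86.0 ang 84.8 -0.0006786370475429825 [-0.3 -1.1 -0.6] [-0.03  0.44  1.83 -0.    0.87  0.05]
```

The force has dropped away, which may be the snap. I'll press a little further, watching the force, to be sure both catches are over.

drive_tool(targets=[0,0,0.0007,0,0,0,0,0,0,0.0014,0,0,0,0,0,0,0.002,0,0,0,0,0,0,0.002,0,0,0,0])

```text
clock: 19.27
eef_pos: [581.0, -16.0, 172.3]
tcp_rot: [3.141, 0.0, 1.489]
contact_force: [-2.4, -1.4, 7.1]
opening: -0.003
```

```bash
python3 st.py; python3 -c "
from h import *
f=snap('wrist')
cv2.imwrite('pics/m8.png',cv2.resize(f['color'][120:420,130:430],(600,600)))"
```

```text
19.2667 [581.  -16.  172.3] 85.3 R 85.9 ang 84.6 -0.0025684409253019097 [-2.4 -1.4  7.1] [-0.03  0.44  1.84 -0.    0.86  0.05]
```

View pics/m8.png

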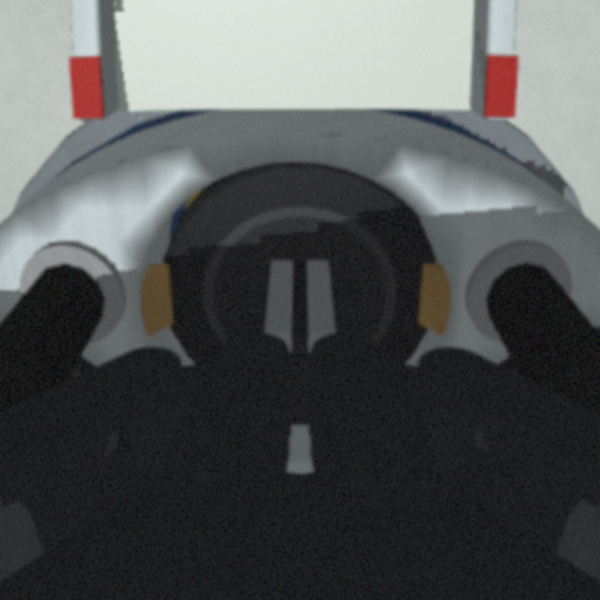

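Both brass catches, at (157,298) and (434,298) in the crop, now reach over the carrier's rim symmetrically. I'll press 1 mm more for certainty, then lift straight off.

drive_tool(targets=[0,0,0.0005,0,0,0,0,0,0,0.001,0,0,0,0,0,0,0.001,0,0,0,0])

```text
clock: 19.57
eef_pos: [581.0, -16.0, 171.4]
tcp_rot: [3.141, 0.0, 1.489]
contact_force: [-1.7, -0.6, 7.5]
opening: -0.001
```

drive_tool(targets=[0,0,-0.002,0,0,0,0,0,0,-0.006,0,0,0,0,0,0,-0.015,0,0,0,0,0,0,-0.035,0,0,0,0,0,0,-0.06,0,0,0,0,0,0,-0.09,0,0,0,0,-0.01,0,-0.12,0,0,0,0,-0.03,0,-0.14,0,0,0,0,-0.055,0,-0.15,0,0,0,0,-0.08,0,-0.155,0,0,0,0,-0.095,0,-0.155,0,0,0,0,-0.1,0,-0.155,0,0,0,0])

```text
clock: 20.57
eef_pos: [572.3, -117.6, 327.1]
tcp_rot: [3.14, 0.001, 1.487]
contact_force: [-0.4, -0.9, -0.2]
opening: -0.002
```

```bash
python3 st.py; python3 - <<'E'
from h import *
f=snap('wrist');a=snap('top')
u,v=proj(f,(580,-15.8,100),True);print(u,v)
x0=int(np.clip(u-75,0,410));y0=int(np.clip(v-75,0,270))
im=np.zeros((500,800,3),np.uint8)
im[:400,:400]=cv2.resize(f['color'][y0:y0+150,x0:x0+150],(400,400),interpolation=cv2.INTER_CUBIC)
im[:400,400:]=cv2.resize(a['color'][140:240,215:315],(400,400),interpolation=cv2.INTER_CUBIC)
cv2.imwrite('pics/m9.png',im)
E
```

```text
20.5667 [ 572.3 -117.6  327.1] 85.2 R 16.1 ang -92.4 -0.0024202147215038284 [-0.4 -0.9 -0.2] [-0.2   0.27  1.7  -0.    1.17 -0.12]
277.75168123494797 82.42736331562463
```

View pics/m9.png

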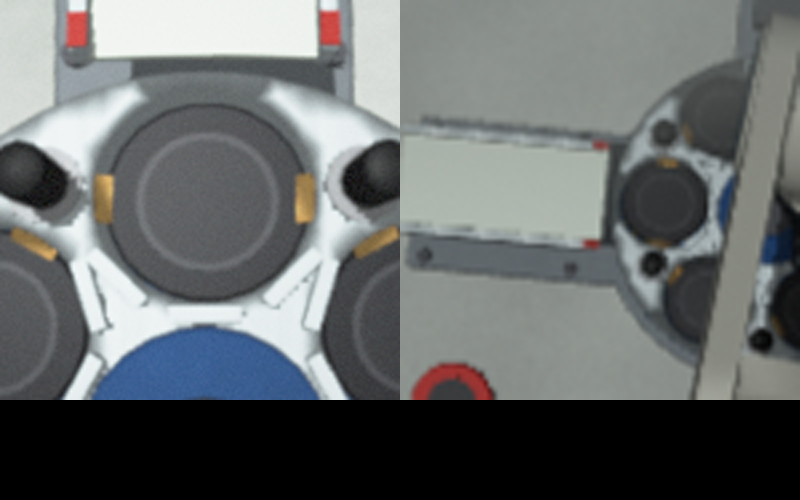

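The carrier sits flush below the plate, with both catches over its rim at (103,198) and (305,198), just as on the neighbouring magazines. The turret is in line with the chute and the arm is clear, so I'm handing in.

```bash
python3 -c "
from h import *
print(sign_off(), sense()['clock'])"
```

```text
the job is handed in; nothing more can be done
the job is handed in; nothing more can be done
```

The short magazine is clicked in at the loading chute, and the carrier is pressed home under both brass catches. I handed the job in at about 20.7 s of the 64 s allowed.

- **Turret:** I held one handle and turned it about 150° counter-clockwise, through two clicks and into the third. On release, the yellow follower was within about 0.5 pixel (about 2 mm) of the load point in the top camera.
- **Feeding:** I pushed the carrier along the chute until it stopped against the fences. The highest sideways reading at the stop was 18 N, below the 45 N cracking limit.
- **Pressing:** The highest downward reading I saw was about 10 N. The force fell away at the snap, and I pressed roughly 3 mm further at about 7 N before lifting off.
- **Last check:** With the arm lifted clear, both catches lay over the carrier's rim, as on the full magazines beside it, and the turret was still in line with the chute.
- **Disagreement:** After the turn, the wrist and scene cameras put the follower 3–4° further round than the top camera did. Part of it was hidden in the wrist view. I trusted the top camera, and the carrier then fed in without trouble.
- **Not checked:** I made no separate final check of the other things on the bench, but the arm passed well above them.

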